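Bring the cuvette into the photometer's beam and take a reading

ROBOT

A 6-joint arm with a two-finger parallel gripper is mounted at the origin on a cart in front of the work surface, level with it; the furniture and walls round the work are solid. World frame = base frame: x ahead of the robot, y to its left, z up, the work surface at z = 0. Lengths are in m, angles in rad, forces in N, time in s.
With the tool pointing down it reaches from about 0.275 to 0.825 m from the base axis. Payload 5.2 kg.
Tool frame: the origin (TCP) lies between the finger pads; the fingertips stand ctrl.finger_overhang ahead of it and the grasp point (between the pads) lies 8 mm behind it (ctrl.finger_overhang is the distance from the TCP to the fingertips, in m); z points along the fingers, y is the direction in which the jaws open and shut (so a half turn about z gives the same grasp; the last joint's range is limited). The gripper opens to 93 mm and grips with 3 to 60 N. Pads are 15 mm wide; open, the fingers measure 128 mm over their backs; the gripper's body (75 mm by 188 mm) begins 65 mm behind the grasp point.
Start: joints at [-1.402, 0.259, 1.535, -0, 1.348, -0.203], TCP at [0.2, -0.512, 0.23] pointing down, gripper open.
Joint ranges: [-3.14, 3.14], [-0.91, 2.08], [0.19, 2.58], [-1.22, 4.36], [0.22, 2.71], [-3.12, 3.12]. Speed limits (rad/s): [2.57, 2.57, 3.14, 3.14, 3.14, 3.14].

INTERFACE

Orientations are given as a unit quaternion [w, x, y, z].
In Python, from bench import ctrl gives the robot as it stands.
- The arm moves only by the tool send_rows, never from a script. Its argument "motion" is a list of rows, each an object with "slide": the shift along the tool's x, y, z normalised to -1 to 1, where 1 is 0.1 m, a list of three; "turn": the turn about the tool's z normalised to -1 to 1, where 1 is 1.5 rad. In form: [{"slide": [dx, dy, dz], "turn": turn}, ...]. A call has 1 to 10 rows; each row is the pose to reach, as a shift and turn from the pose commanded when the call began, along the tool's axes at that moment; what a row does not reach only later rows make up. A row lasts 1/8 s, in which the tool goes at most 62.5 mm and 10.7 degrees, less where a joint would pass 70% of its speed; a pose out of reach is approached as far as the arm can. A call with a number of a shift or a turn outside -1 to 1 is refused whole. A call with a gripper value outside its range is refused whole. "grip" is the closure, from 0 (fully open) to 1 (shut), set as the call begins (left out, the last holds). The fingers move at their own pace and stop on an object; "force" is the grip in N (left out, the last holds). Time passes only in rows, so rows that repeat a pose let the fingers close. It gives the time, the measured TCP pose, the force and the opening at its end, in the units of the state.
- ctrl.get_state(): the state, without advancing time (a new reading comes with each control period).
- ctrl.capture(name): name is "scene" or "top" or "wrist"; returns a dict with "image" (480x640x3 uint8, blue, green, red), "fx", "fy", "cx", "cy" (pixels), "distortion" ([k1, k2, p1, p2, k3] as OpenCV has them; the pictures are not rectified), "world_to_cam" (4x4, takes a point from world to camera coordinates). Camera axes: x right, y up, looking along -z (the intrinsics and any distortion apply to the point x, -y, -z); pixel columns grow to the right and rows downward; lengths in m; the calibration is good to about 2 mm. A picture is of the moment at which its call begins. There is no depth.
- ctrl.hand_in(): hands the job in, once; it reports no verdict.
The state is a dict: "t": time; "joint_pos": joint angles; "qvel": joint speeds; "joint_torque": joint torques, N m; "ee_pos": TCP position; "tcp_rot": TCP orientation; "contact_force": force on the tool from outside, world axes, zero at the start; "ft_torque": the same for the moment, N m; "width": finger opening in m.
Only numpy, scipy, OpenCV 4.12 (cv2) and the standard library are available. Lean on these libraries where they do the work, as an engineer would, in place of code of your own. Each camera call takes 0.05 s, during which the arm holds its last target.

TASK

Take a reading with the bench photometer, using only pushes of the fingertips: push the sprung cuvette carriage in by the knob on its rod, well past its catch, and let it go, so that it springs back and stays caught at its middle position, and swing the lid of the sample well down until it is fully shut. Only when both are done, press the large round read key right down and let go. Lift nothing, leave the cuvettes standing in the carriage, and leave the things round the photometer where they are.

Things in the scene. Friction and masses are not known exactly. Their poses are not given: they have to be found in the camera images.
- photometer: Low light-grey bench instrument 152 (its x) x 230 (its y) x 85 mm, fixed, at a new place and yaw each time. Origin under its centre on the bench; x to its back, y to its left, z up. Flat deck at z 85 mm; tilted display hood at the left rear (x -7 to 64, y -15 to 107, up to z 125 mm). Open sample well in the right half (x -50 to 37, y -87 to -33 mm). The rod leaves the front face (x -82 mm) at y -60 mm.
- carriage (a joint): Travel of the sprung cuvette carriage, m: 0 = out (as found), positive = pushed in along the photometer's +x, 0.035 = hard stop. A spring drives it out (2 N at 0, 4 N at 0.035; drag adds a few N). At about 0.027 the stop pin in the deck drops behind the wedge on the rod; let go after that, it springs back and is caught at about 0.018 and stays; let go sooner, it returns to 0. A second push does no harm.
- knob_face (a point): Centre of the flat front face of the black push knob on the carriage rod: disc 30 mm across, 14 mm thick, axis level along the photometer's x, 50 mm above the bench; push along the photometer's +x. Rod 14 wide x 10 mm high. The face stands 55 mm before the housing when out, 20 mm when pushed in. Moves with the carriage.
- lid (a joint): Angle of the sample well's lid in rad: 0 = shut, flat on the deck; positive = open, the front edge swung up about the rear hinge; at most 1.1. It starts ajar (0.25 to 0.45). The hinge is stiff (0.09 N m), so the lid stays where it is left.
- lid_hinge (a point): Point on the lid's hinge axis, mid-width, 88 mm above the bench; the axis runs along the photometer's y. The lid is a dark plate 99 (from the hinge to the front edge 96) x 68 x 7 mm; its upper face lies 5 mm above the axis when shut.
- lid_press (a point): A point on the upper (outer) face of the lid, mid-width, 86 mm from the hinge axis and 10 mm from the free front edge: a good place to push it down. Moves with the lid; 93 mm above the bench when shut. Beware of the wall shelf over the back of the bench: its front edge runs along world x = 0.64, its underside 425 mm above the bench.
- read_key (a joint): Travel of the read key in m: 0 = up, 0.005 = right down; springs back; 4 N takes it right down.
- read_key_top (a point): Centre of the top of the read key: the only round key, light grey, 24 mm across in a dark collar 40 mm across, on the deck left of the lid, 101 mm above the bench, 9 mm proud of its collar (4 mm when right down). Pressed straight down. Two small flat square keys to the left of it are not used.
- cuvette_front: Capped clear cuvette, 12.5 x 12.5 x 48 mm, standing loose in the front place of the carriage; origin at the middle of its underside, 30 mm above the bench. Rides with the carriage; to be left there.
- cuvette_rear: The same, in the rear place of the carriage, 20 mm behind the other: the sample that comes into the beam.
- reagent_bottle: Bystander: small reagent bottle with a screw cap, 56 mm across, 105 mm high, loose beside or before the photometer; origin at the middle of its underside.
- glass_beaker: Bystander: small glass beaker, 57 mm across, 70 mm high, loose; origin at the middle of its underside.
- tubes: Bystander: wire rack with two capped tubes, 52 x 86 x 122 mm, loose, to the left of the photometer; origin at the middle of its underside.
- petri_dish: Bystander: lidded petri dish, 71 mm across, 15 mm high, loose, before the photometer to the left of the knob; origin at the middle of its underside.
- marker: Bystander: marker pen, 135 mm long (its y), 17 mm thick, lying loose to the right of the knob; origin at the middle of its underside.

How it is judged:
On the way, in this order (a step that is already met when the one before it is completed fails the run):
1. the carriage has been pushed in past its catch (value of joint carriage above 0.025 m), for 0.02 s.
2. the carriage is caught at its middle position, the lid is shut, and neither is touched (value of joint carriage between 0.015 and 0.0205 m and value of joint lid below 0.04 rad and contact force between the fingers and photometer below 0.3 N), for 0.2 s.
3. the read key is pressed right down, with the carriage caught and the lid shut (value of joint carriage between 0.015 and 0.0205 m and value of joint lid below 0.04 rad and value of joint read_key above 0.004 m), for 0.05 s.
At the end, for the whole second after the job is handed in: The carriage rests on its stop pin at its middle position (0.015 to 0.0205 m), the lid is shut (under 0.04 rad), the read key is up again (under 0.0015 m) and both cuvettes stand in the carriage (undersides within about 5 mm of their 30 mm height) (value of joint carriage between 0.015 and 0.0205 m and velocity of joint carriage below 0.01 m/s and value of joint lid below 0.04 rad and value of joint read_key below 0.0015 m and z of cuvette_front in the frame of photometer between 0.026 and 0.036 m and z of cuvette_rear in the frame of photometer between 0.026 and 0.036 m); the robot touches nothing.
It fails at once if the read key is pressed while the lid is open or the carriage is not caught at its middle position (value of joint read_key above 0.0035 m and (value of joint lid above 0.06 rad or value of joint carriage below 0.0145 m or value of joint carriage above 0.021 m)).
It fails at once if a cuvette is lifted out of its seat (z of any of cuvette_front, cuvette_rear in the frame of photometer above 0.04 m).
It fails at once if the bottle, beaker, tube rack, petri dish or marker beside the photometer is moved by more than 25 mm or lifted (distance of any of reagent_bottle, glass_beaker, tubes, petri_dish, marker from where it was at the start of the episode above 0.025 m).
It also fails if it takes over 51 s, if anything falls off the work surface, if the arm or the gripper's body presses on something with over 40 N, if the wrist force passes 120 N, or if a joint passes its speed limit or range.

## Working session

There is one attempt and no reset: what is moved stays moved. The work goes in short steps, Python scripts to look and compute and a tool call to move; the robot and the scene stay as the last step left them, time stands still between calls to the robot, and variables do not carry over. Pictures are saved under pics/ and viewed, and the job is handed in when it is done.

Besides the shell and the picture viewer there is one more tool, called as a command line: name --argument value ..., lists and objects as JSON in quotes. send_rows: Moves the arm, as the interface text tells. Its arguments: {"type":"object","properties":{"motion":{"type":"array"},"grip":{"type":"number"},"force":{"type":"number"}},"required":["motion"]}

```bash
ls; mkdir -p pics; python3 - <<'E'
from bench import ctrl
import cv2,numpy as np
s=ctrl.get_state()
print(s, ctrl.finger_overhang)
for n in ["scene","top","wrist"]:
    c=ctrl.capture(n); cv2.imwrite(f"pics/{n}0.png",c["image"]); print(n,c["fx"],c["fy"],c["cx"],c["cy"],c["distortion"]); print(np.round(c["world_to_cam"],4))
E
```

```text
pics
{'t': 0.0, 'joint_pos': array([-1.40179754e+00,  2.59331650e-01,  1.53608832e+00, -1.34472562e-05,
        1.34799450e+00, -2.02798442e-01]), 'qvel': array([ 9.12170878e-05, -7.56751183e-04, -9.93108474e-04,  2.84342790e-05,
       -1.83669430e-03,  1.82356515e-03]), 'joint_torque': array([ 4.72355550e-04, -4.37301493e+01, -2.84001052e+01,  7.21049518e-02,
        4.12118132e-02, -1.45344002e-04]), 'ee_pos': array([ 0.19973668, -0.51187958,  0.2288217 ]), 'tcp_rot': array([-9.10886592e-04,  9.82769873e-01,  1.84831130e-01,  8.83827658e-06]), 'contact_force': array([ 0.2885702 ,  0.31271197, -0.52598213]), 'ft_torque': array([ 0.05442286, -0.0363489 , -0.0472737 ]), 'width': 0.09268532119934651} 0.011
scene 587.6546627788285 587.6546627788285 320.59392624610325 237.99648391244708 [-0.00470991  0.          0.          0.          0.        ]
[[-0.8022 -0.5969 -0.0129  0.4486]
 [ 0.3218 -0.4505  0.8328 -0.2241]
 [-0.5029  0.6639  0.5534 -0.888 ]
 [ 0.      0.      0.      1.    ]]
top 466.8047234927558 466.8047234927558 317.68095245656247 243.1787749469558 [0.0238468 0.        0.        0.        0.       ]
[[-0.0193 -0.9998 -0.0042  0.0763]
 [ 0.9874 -0.0197  0.1569 -0.5308]
 [-0.157  -0.0011  0.9876 -0.9038]
 [ 0.      0.      0.      1.    ]]
wrist 406.16640488006254 406.16640488006254 326.8559383560733 235.92749909455597 [-0.07157943  0.          0.          0.          0.        ]
[[ 0.3622 -0.9321 -0.0012 -0.5501]
 [ 0.9033  0.3513 -0.2461  0.0278]
 [ 0.2298  0.0881  0.9692 -0.3882]
 [ 0.      0.      0.      1.    ]]
```

View pics/scene0.png

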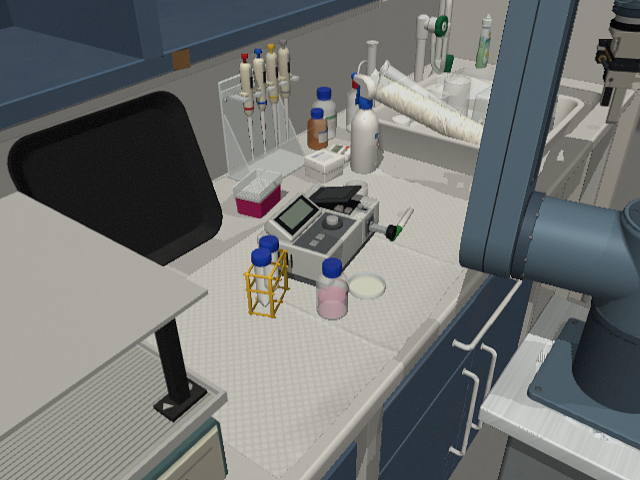

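View pics/top0.png

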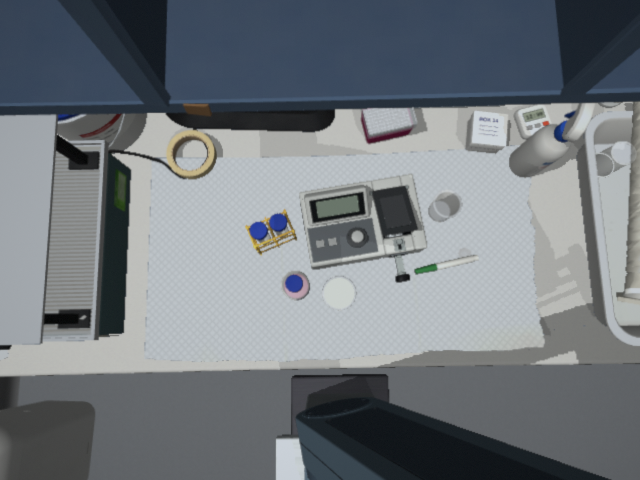

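View pics/wrist0.png

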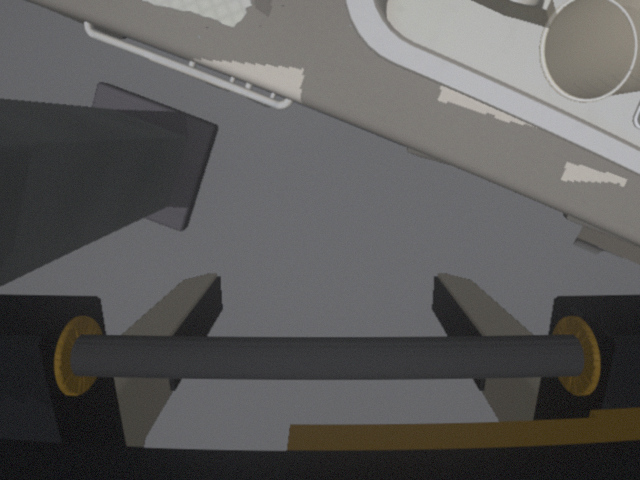

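```bash
python3 - <<'E'
import cv2
i=cv2.imread("pics/top0.png"); cv2.imwrite("pics/topz.png",cv2.resize(i[160:300,280:480],None,fx=4,fy=4,interpolation=cv2.INTER_CUBIC))
i=cv2.imread("pics/scene0.png"); cv2.imwrite("pics/scenez.png",cv2.resize(i[170:310,240:440],None,fx=4,fy=4,interpolation=cv2.INTER_CUBIC))
E
```

```text
(no output)
```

View pics/topz.png

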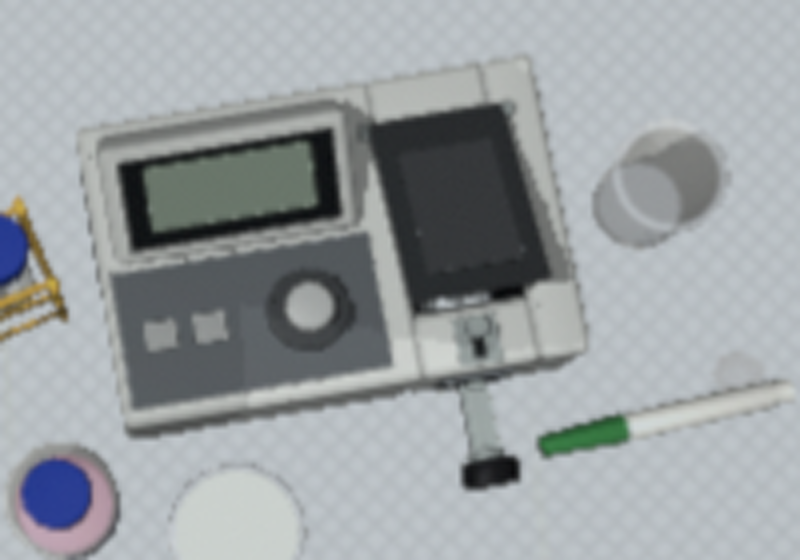

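View pics/scenez.png

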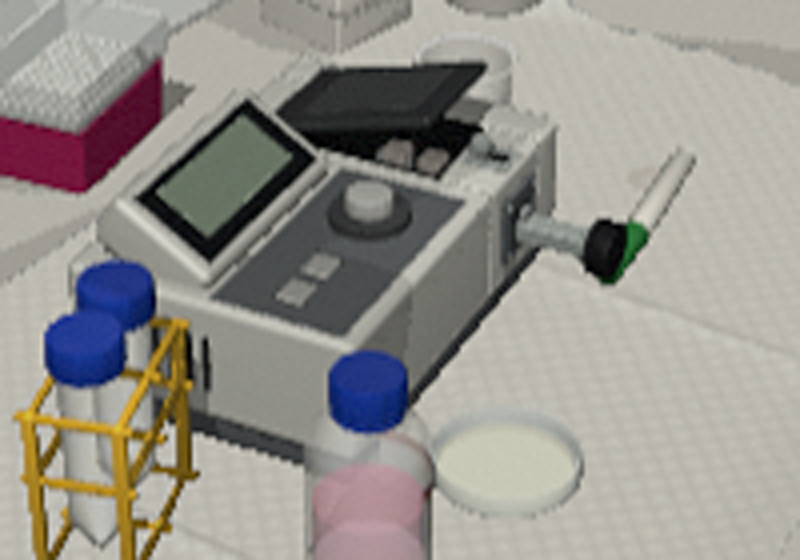

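```bash
cat > h.py <<'E'
import cv2,numpy as np
from bench import ctrl
def ray(c,u,v):
    K=np.array([[c["fx"],0,c["cx"]],[0,c["fy"],c["cy"]],[0,0,1]])
    p=cv2.undistortPoints(np.array([[[u,v]]],float),K,np.array(c["distortion"],float))[0,0]
    T=np.array(c["world_to_cam"]);R=T[:3,:3];o=-R.T@T[:3,3]
    d=R.T@np.array([p[0],-p[1],-1]);return o,d/np.linalg.norm(d)
def onz(c,u,v,z):
    o,d=ray(c,u,v);return o+d*(z-o[2])/d[2]
def tri(a,b):
    (o1,d1),(o2,d2)=a,b
    s=np.linalg.lstsq(np.c_[d1,-d2],o2-o1,rcond=None)[0]
    p,q=o1+s[0]*d1,o2+s[1]*d2
    return (p+q)/2,np.linalg.norm(p-q)
def proj(c,P):
    T=np.array(c["world_to_cam"]);x=T[:3,:3]@np.asarray(P)+T[:3,3]
    K=np.array([[c["fx"],0,c["cx"]],[0,c["fy"],c["cy"]],[0,0,1]])
    return cv2.projectPoints(np.array([[x[0],-x[1],-x[2]]]),np.zeros(3),np.zeros(3),K,np.array(c["distortion"],float))[0].ravel()
E
python3 - <<'E'
from h import *
c=ctrl.capture("top");s=ctrl.capture("scene")
Z=lambda u,v:(280+(u-1.5)/4,160+(v-1.5)/4)
S=lambda u,v:(240+(u-1.5)/4,170+(v-1.5)/4)
for n,u,v,z in [("rl",80,130,.085),("rr",530,58,.085),("fr",583,350,.085),("fl",126,425,.085),("key",310,305,.101),("knob",491,470,.05)]:
    print(n,onz(c,*Z(u,v),z).round(4))
print("key tri",tri(ray(c,*Z(310,305)),ray(s,*S(371,190))))
print("knob tri",tri(ray(c,*Z(491,470)),ray(s,*S(607,250))))
E
```

```text
rl [0.6278 0.0994 0.085 ]
rr [ 0.6597 -0.1233  0.085 ]
fr [ 0.5136 -0.1414  0.085 ]
fl [0.4816 0.0793 0.085 ]
key [ 0.5354 -0.0095  0.101 ]
knob [ 0.4595 -0.1007  0.05  ]
key tri (array([ 0.53547512, -0.00875546,  0.104544  ]), np.float64(0.0015329419573642516))
knob tri (array([ 0.45937486, -0.10048642,  0.05118751]), np.float64(7.723838504217246e-06))
```

```bash
python3 - <<'E'
from h import *
c=ctrl.capture("top");s=ctrl.capture("scene")
Z=lambda u,v:(280+(u-1.5)/4,160+(v-1.5)/4)
S=lambda u,v:(240+(u-1.5)/4,170+(v-1.5)/4)
yaw=np.deg2rad(7.9);C=np.array([.5707,-.0215]);R=np.array([[np.cos(yaw),-np.sin(yaw)],[np.sin(yaw),np.cos(yaw)]])
L=lambda p:(np.r_[R.T@(np.array(p[:2])-C),p[2]]).round(4)
for n,u,v,z in [("hinge l",373,128,.09),("hinge r",508,103,.09),("key",310,305,.101),("knob",491,470,.05)]:
    p=onz(c,*Z(u,v),z); print(n,p.round(4),L(p))
for n,a,b in [("lid FR corner",(551,283),(487,66)),("lid FL",(413,309),(418,130)),("lid RL",(373,128),(275,112))]:
    p,e=tri(ray(c,*Z(*a)),ray(s,*S(*b))); print(n,p.round(4),L(p),round(e,4))
st=ctrl.get_state();print(st["t"],st["ee_pos"])
E
```

```text
hinge l [ 0.6245 -0.044   0.09  ] [ 0.0502 -0.0297  0.09  ]
hinge r [ 0.6356 -0.1104  0.09  ] [ 0.0521 -0.097   0.09  ]
key [ 0.5354 -0.0095  0.101 ] [-0.0333  0.0168  0.101 ]
knob [ 0.4595 -0.1007  0.05  ] [-0.1211 -0.0632  0.05  ]
lid FR corner [ 0.5421 -0.1193  0.1194] [-0.0418 -0.093   0.1194] 0.004
lid FL [ 0.5344 -0.0535  0.1159] [-0.0403 -0.0267  0.1159] 0.0103
lid RL [ 0.6204 -0.0427  0.1031] [ 0.0463 -0.0278  0.1031] 0.0012
0.35 [ 0.19982477 -0.51230815  0.22946133]
```

send_rows --motion '[{"slide":[0.5,-0.5,0],"turn":0.08},{"slide":[1,-1,0],"turn":0.156},{"slide":[1,-1,0],"turn":0.156},{"slide":[1,-1,0],"turn":0.156}]' --grip 1 --force 20

```text
t: 0.85
ee_pos: [0.2571, -0.3827, 0.2302]
tcp_rot: [0.001, 0.998, 0.07, 0.0]
contact_force: [0.4, 0.2, 0.7]
width: 0.0579
```

send_rows --motion '[{"slide":[0.5,-0.5,0],"turn":0},{"slide":[1,-1,0],"turn":0},{"slide":[1,-1,0],"turn":0}]'

```text
t: 1.23
ee_pos: [0.3433, -0.2695, 0.2298]
tcp_rot: [0.0, 0.998, 0.07, 0.0]
contact_force: [-0.1, -0.9, -0.0]
width: 0.0274
```

send_rows --motion '[{"slide":[0.5,-0.5,0],"turn":0},{"slide":[1,-1,0],"turn":0},{"slide":[1,-1,0],"turn":0}]'

```text
t: 1.6
ee_pos: [0.4291, -0.1568, 0.2297]
tcp_rot: [0.0, 0.998, 0.07, 0.0]
contact_force: [-1.3, -0.1, -0.4]
width: 0.0011
```

send_rows --motion '[{"slide":[0.5,-0.25,0],"turn":0},{"slide":[1,-0.5,0],"turn":0},{"slide":[1,-0.5,0],"turn":0},{"slide":[1,-0.5,0],"turn":0}]'

```text
t: 2.1
ee_pos: [0.5191, -0.0958, 0.2291]
tcp_rot: [0.0, 0.998, 0.069, -0.001]
contact_force: [0.3, 0.0, -0.0]
width: 0.0006
```

send_rows --motion '[{"slide":[0.22,-0.04,0.2],"turn":0},{"slide":[0.22,-0.04,0.4],"turn":0},{"slide":[0.22,-0.04,0.6],"turn":0},{"slide":[0.22,-0.04,0.7],"turn":0},{"slide":[0.22,-0.04,0.7],"turn":0}]'

```text
t: 2.72
ee_pos: [0.5399, -0.0882, 0.1594]
tcp_rot: [-0.0, 0.998, 0.068, -0.001]
contact_force: [0.2, 0.4, 0.2]
width: 0.0005
```

```bash
python3 - <<'E'
from h import *
s=ctrl.capture("scene");i=s["image"]
cv2.imwrite("pics/s1.png",cv2.resize(i[150:290,240:440],None,fx=4,fy=4,interpolation=cv2.INTER_CUBIC))
E
```

```text
(no output)
```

View pics/s1.png

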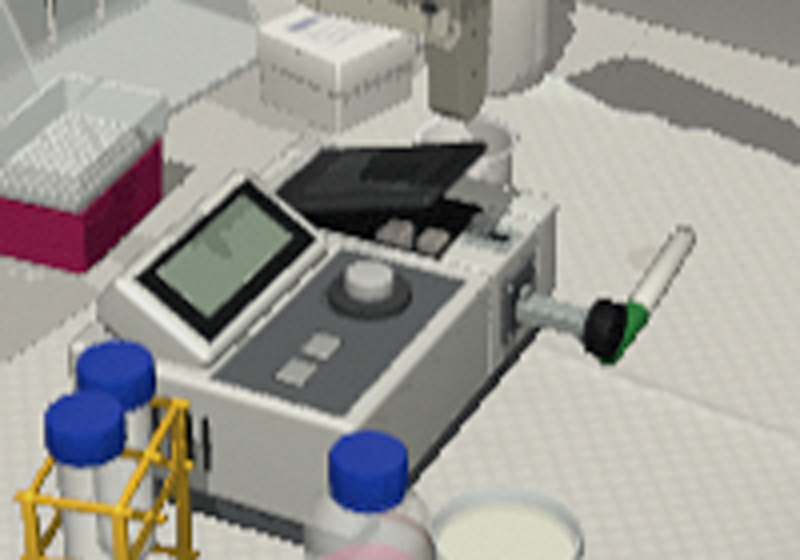

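The fingertips (zoom 455,115) hang above the front of the ajar lid (front edge from 420,195 to 485,145). Pressing down now.

send_rows --motion '[{"slide":[0,0,0.1],"turn":0},{"slide":[0,0,0.2],"turn":0},{"slide":[0,0,0.3],"turn":0},{"slide":[0,0,0.4],"turn":0},{"slide":[0,0,0.48],"turn":0},{"slide":[0,0,0.54],"turn":0},{"slide":[0,0,0.56],"turn":0},{"slide":[0,0,0.57],"turn":0}]'

```text
t: 3.78
ee_pos: [0.5406, -0.087, 0.1039]
tcp_rot: [0.0, 0.998, 0.069, 0.0]
contact_force: [-5.7, 1.3, 15.1]
width: 0.0005
```

send_rows --motion '[{"slide":[0,0,-0.3],"turn":0},{"slide":[0,0,-0.7],"turn":0},{"slide":[-0.5,0,-0.8],"turn":0},{"slide":[-1,0,-0.8],"turn":0},{"slide":[-1,0,-0.8],"turn":0}]'

```text
t: 4.4
ee_pos: [0.439, -0.1005, 0.1827]
tcp_rot: [-0.0, 0.998, 0.068, -0.0]
contact_force: [-0.4, -0.9, 0.4]
width: 0.0001
```

send_rows --motion '[{"slide":[-0.28,0.02,0],"turn":0},{"slide":[-0.28,0.02,0.4],"turn":0},{"slide":[-0.28,0.02,0.8],"turn":0},{"slide":[-0.28,0.02,0.8],"turn":0}]'

```text
t: 4.9
ee_pos: [0.4132, -0.1058, 0.1007]
tcp_rot: [-0.002, 0.998, 0.069, -0.002]
contact_force: [0.1, 0.3, 1.2]
width: 0.0006
```

```bash
python3 - <<'E'
from h import *
s=ctrl.capture("scene");i=s["image"]
cv2.imwrite("pics/s2.png",cv2.resize(i[150:290,270:470],None,fx=4,fy=4,interpolation=cv2.INTER_CUBIC))
i=ctrl.capture("wrist")["image"]; cv2.imwrite("pics/w2.png",i)
E
```

```text
(no output)
```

View pics/s2.png

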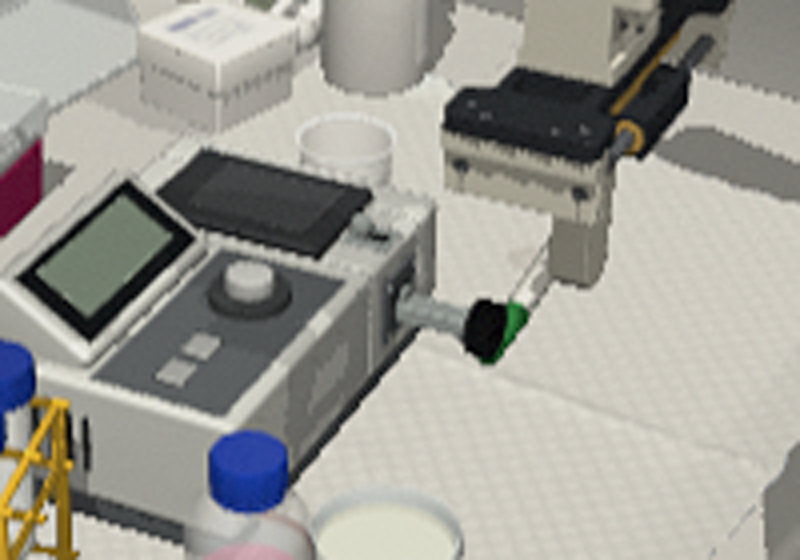

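View pics/w2.png

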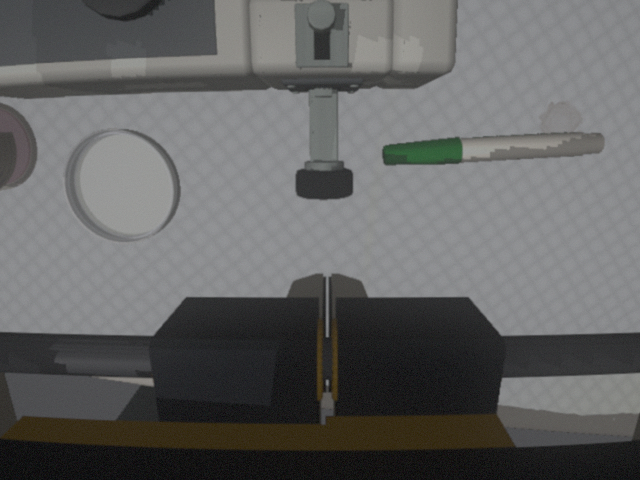

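Lid is flat on the deck; fingers (column 328) line up with the knob (column 324) and clear the marker cap (column 383+). Lower and push.

send_rows --motion '[{"slide":[0,-0.01,0.3],"turn":0},{"slide":[0,-0.01,0.5],"turn":0},{"slide":[0,-0.01,0.5],"turn":0},{"slide":[0.15,-0.01,0.5],"turn":0},{"slide":[0.25,-0.01,0.5],"turn":0},{"slide":[0.3,-0.01,0.5],"turn":0},{"slide":[0.35,-0.01,0.5],"turn":0},{"slide":[0.4,-0.01,0.5],"turn":0},{"slide":[0.4,-0.01,0.5],"turn":0}]'

```text
t: 6.12
ee_pos: [0.4534, -0.1, 0.0525]
tcp_rot: [-0.0, 0.998, 0.069, -0.0]
contact_force: [-3.0, -0.5, 1.1]
width: 0.0006
```

send_rows --motion '[{"slide":[0.06,0,0],"turn":0},{"slide":[0.12,0,0],"turn":0},{"slide":[0.18,0,0],"turn":0},{"slide":[0.2,0,0],"turn":0},{"slide":[0.2,0,0],"turn":0}]'

```text
t: 6.75
ee_pos: [0.473, -0.097, 0.0524]
tcp_rot: [-0.0, 0.998, 0.069, -0.0]
contact_force: [-3.5, 0.3, 2.1]
width: 0.0003
```

```bash
python3 - <<'E'
from h import *
s=ctrl.capture("scene");i=s["image"]
cv2.imwrite("pics/s3.png",cv2.resize(i[150:290,270:470],None,fx=4,fy=4,interpolation=cv2.INTER_CUBIC))
i=ctrl.capture("wrist")["image"]; cv2.imwrite("pics/w3.png",i)
E
```

```text
(no output)
```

View pics/w3.png

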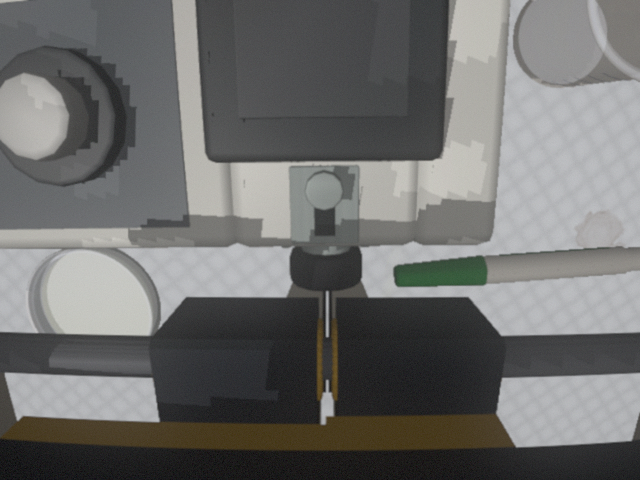

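View pics/s3.png

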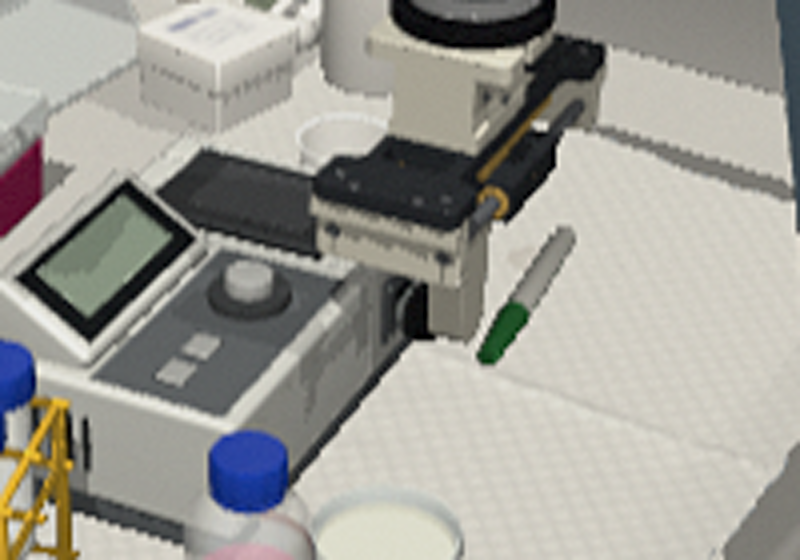

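The knob (326,262 in the wrist view) is most of the way in, marker untouched. Push on until the hard stop is felt.

send_rows --motion '[{"slide":[0.04,0,0],"turn":0},{"slide":[0.07,0,0],"turn":0},{"slide":[0.07,0,0],"turn":0}]'

```text
t: 7.22
ee_pos: [0.4761, -0.0964, 0.0523]
tcp_rot: [-0.0, 0.998, 0.07, -0.004]
contact_force: [-16.9, -3.9, 13.1]
width: 0.0003
```

Hard stop felt (17 N). Back off.

send_rows --motion '[{"slide":[-0.1,0,0],"turn":0},{"slide":[-0.3,0,0],"turn":0},{"slide":[-0.6,0,0],"turn":0},{"slide":[-0.6,0,-0.4],"turn":0},{"slide":[-0.6,0,-0.9],"turn":0},{"slide":[-0.6,0,-0.9],"turn":0}]'

```text
t: 7.98
ee_pos: [0.4248, -0.1066, 0.1467]
tcp_rot: [0.003, 0.998, 0.069, 0.005]
contact_force: [0.3, -0.3, -0.4]
width: 0.0008
```

```bash
python3 - <<'E'
from h import *
s=ctrl.capture("scene");i=s["image"]
cv2.imwrite("pics/s4.png",cv2.resize(i[150:290,270:470],None,fx=4,fy=4,interpolation=cv2.INTER_CUBIC))
i=ctrl.capture("top")["image"]; cv2.imwrite("pics/t4.png",cv2.resize(i[160:300,280:480],None,fx=4,fy=4,interpolation=cv2.INTER_CUBIC))
i=ctrl.capture("wrist")["image"]; cv2.imwrite("pics/w4.png",i)
E
```

```text
(no output)
```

View pics/w4.png

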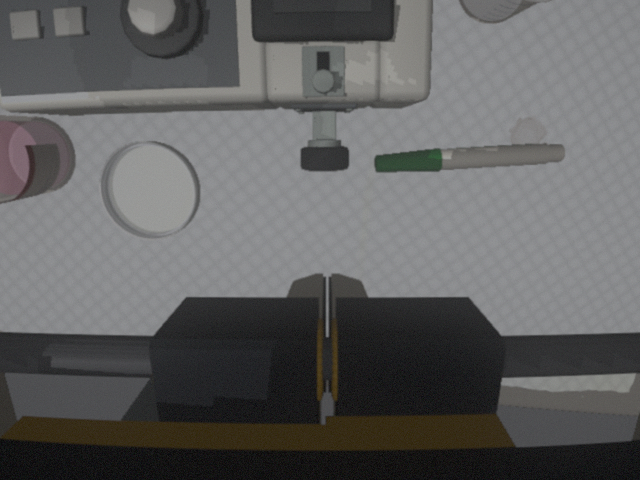

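View pics/s4.png

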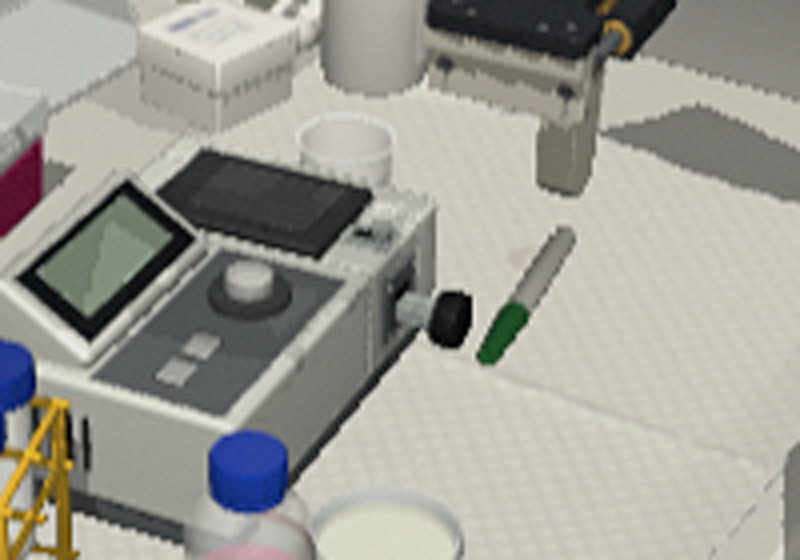

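View pics/t4.png

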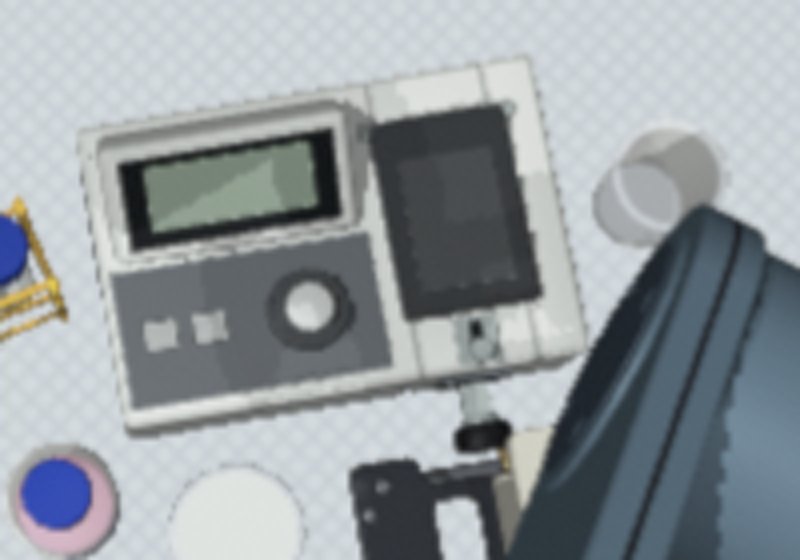

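send_rows --motion '[{"slide":[0,0,-0.5],"turn":0},{"slide":[0.3,-0.2,-0.7],"turn":0},{"slide":[0.7,-0.5,-0.7],"turn":0},{"slide":[1,-0.8,-0.7],"turn":0},{"slide":[1,-0.8,-0.7],"turn":0},{"slide":[1,-0.8,-0.7],"turn":0}]'

```text
t: 8.88
ee_pos: [0.5082, -0.0118, 0.2111]
tcp_rot: [-0.0, 0.998, 0.069, -0.001]
contact_force: [0.4, -0.3, -0.2]
width: 0.0007
```

```bash
python3 - <<'E'
from h import *
c=ctrl.capture("top")
Z=lambda u,v:(280+(u-1.5)/4,160+(v-1.5)/4)
d=onz(c,*Z(483,433),.05)-onz(c,*Z(491,470),.05);print("knob moved",d,np.linalg.norm(d))
cv2.imwrite("pics/w5.png",ctrl.capture("wrist")["image"])
p=ctrl.get_state()["ee_pos"];e=np.array([.5355,-.009])-p[:2];a=np.deg2rad(8)
print(p,"X",e@[np.cos(a),np.sin(a)],"Y",e@[np.sin(a),-np.cos(a)])
E
```

```text
knob moved [0.01847597 0.00307938 0.        ] 0.01873083394996785
[ 0.50825759 -0.01242932  0.21188348] X 0.02745455795953415 Y 0.0003954625916713443
```

View pics/w5.png

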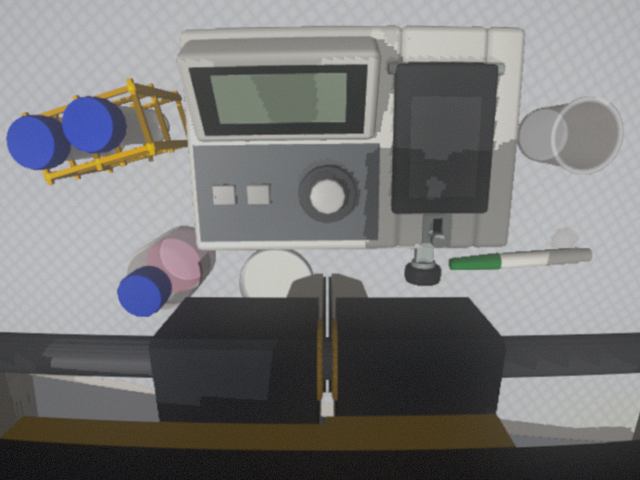

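The carriage moved 18.7 mm (caught), the lid is shut, and the key (328,196) is in line with the fingers (column 328).

send_rows --motion '[{"slide":[0.27,0,0.2],"turn":0},{"slide":[0.27,0,0.5],"turn":0},{"slide":[0.27,0,0.8],"turn":0},{"slide":[0.27,0,0.88],"turn":0},{"slide":[0.27,0,0.88],"turn":0}]'

```text
t: 9.6
ee_pos: [0.5356, -0.0086, 0.1248]
tcp_rot: [-0.0, 0.998, 0.068, -0.0]
contact_force: [0.4, 0.1, 0.2]
width: 0.0006
```

```bash
python3 - <<'E'
from h import *
s=ctrl.capture("scene");i=s["image"]
cv2.imwrite("pics/s6.png",cv2.resize(i[150:290,270:470],None,fx=4,fy=4,interpolation=cv2.INTER_CUBIC))
c=ctrl.capture("wrist"); print(ctrl.get_state()["ee_pos"])
cv2.imwrite("pics/w6.png",c["image"])
E
```

```text
[ 0.536557   -0.00856206  0.12590834]
```

View pics/s6.png

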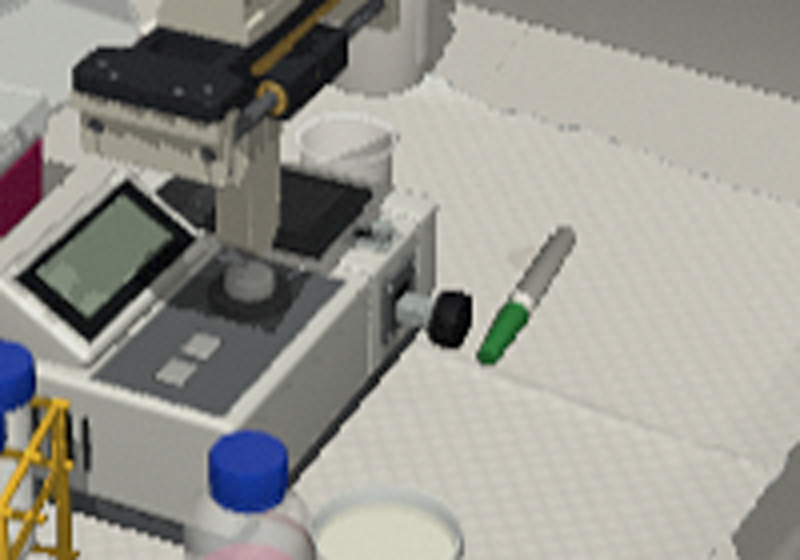

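View pics/w6.png

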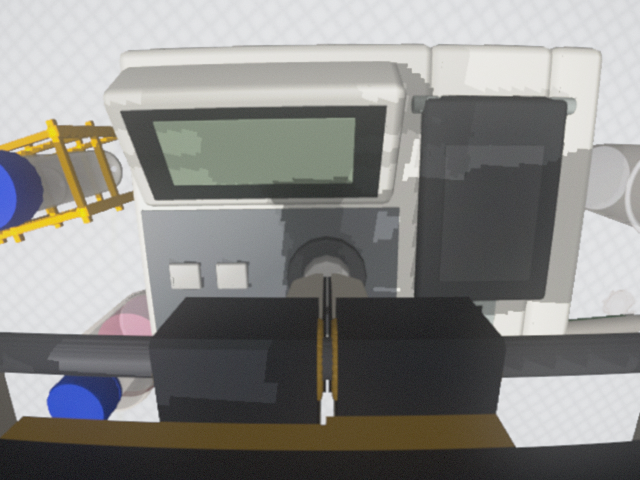

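Fingertips (zoom 247,245) are right over the key (250,280). Pressing.

send_rows --motion '[{"slide":[0,0,0.08],"turn":0},{"slide":[0,0,0.13],"turn":0},{"slide":[0,0,0.16],"turn":0},{"slide":[0,0,0.19],"turn":0},{"slide":[0,0,0.19],"turn":0},{"slide":[0,0,0.19],"turn":0}]'

```text
t: 10.45
ee_pos: [0.5361, -0.008, 0.1071]
tcp_rot: [0.0, 0.998, 0.069, 0.001]
contact_force: [-3.4, 0.8, 11.5]
width: 0.0005
```

send_rows --motion '[{"slide":[0,0,0.01],"turn":0},{"slide":[0,0,0.01],"turn":0}]'

```text
t: 10.7
ee_pos: [0.5361, -0.008, 0.107]
tcp_rot: [0.0, 0.998, 0.069, 0.001]
contact_force: [-5.3, -0.2, 19.3]
width: 0.0006
```

send_rows --motion '[{"slide":[0,0,-0.2],"turn":0},{"slide":[0,0,-0.6],"turn":0},{"slide":[-0.3,0,-1],"turn":0},{"slide":[-0.8,0,-1],"turn":0},{"slide":[-1,0,-1],"turn":0},{"slide":[-1,0,-1],"turn":0},{"slide":[-1,0,-1],"turn":0}]'

```text
t: 11.58
ee_pos: [0.4376, -0.0218, 0.2048]
tcp_rot: [0.0, 0.998, 0.069, 0.0]
contact_force: [-0.2, 0.2, -0.0]
width: 0.0003
```

```bash
python3 - <<'E'
from h import *
s=ctrl.capture("scene");i=s["image"]
cv2.imwrite("pics/s7.png",cv2.resize(i[150:290,270:470],None,fx=4,fy=4,interpolation=cv2.INTER_CUBIC))
i=ctrl.capture("top")["image"]; cv2.imwrite("pics/t7.png",cv2.resize(i[160:300,280:480],None,fx=4,fy=4,interpolation=cv2.INTER_CUBIC))
E
```

```text
(no output)
```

View pics/s7.png

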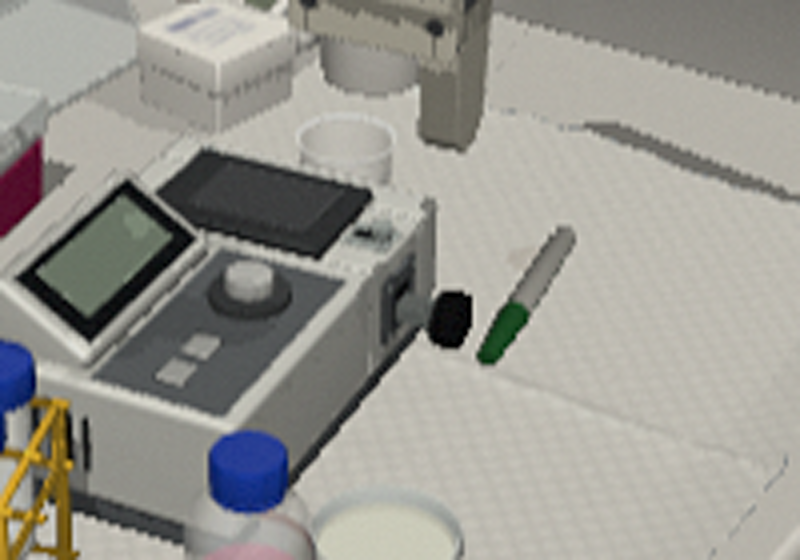

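View pics/t7.png

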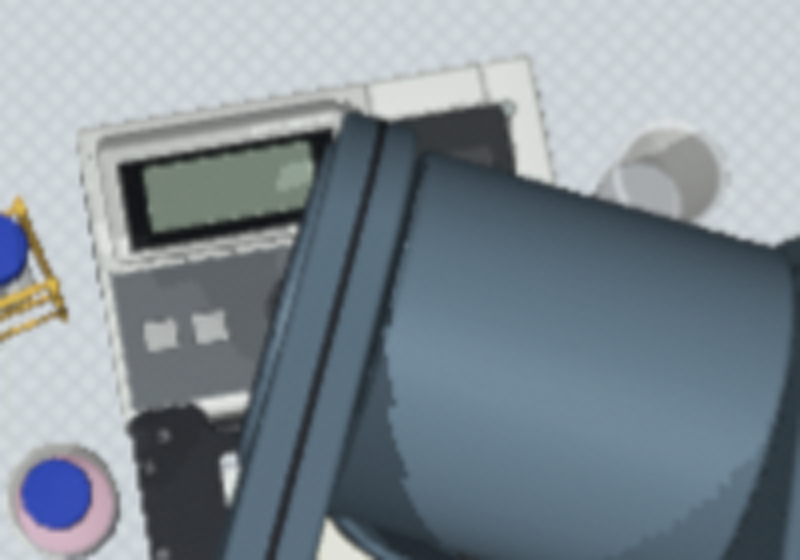

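The key is up again (zoom 250,280), the lid is flat and the knob is still at its middle position (450,320). The bystanders are where they were and the arm is clear.

```bash
python3 -c "
from bench import ctrl
print(ctrl.hand_in())"
```

```text
the job is handed in; nothing more can be done
None
```

I took the photometer reading and handed the job in at about 12 s of robot time; the hand-in reports no verdict.

1. **Lid:** I pushed it down until the fingertips met the deck stop. The tips ended at z 93 mm, the height given for a shut lid.
2. **Carriage:** I pushed the knob to its hard stop, which I felt at about 17 N, and let go. It sprang back and stayed 18.7 mm in by the top camera, against about 18 mm expected.
3. **Read key:** I pressed it until the tips stopped at z 96 mm, which is its bottom, with 12–19 N, then released it.

The last pictures showed the key up, the lid flat, the knob still at its middle position, the arm clear and the bystanders I could see in place. In the last top view the arm hid the lid and knob, so those two rest on the side camera.

- **Not checked:** I did not look at the cuvettes after shutting the lid over them.
- **Disagreement:** my estimate of the photometer's centre was off from the given dimensions by about 3 mm sideways and up to 9 mm front to back at the knob. I worked from the knob, lid and key as measured instead.

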